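# Shift the bowl lathe into third gear

### The job

Put the turning lathe into third gear: with the fingertips, push the lever's knob so that the lever comes to the middle channel of the gate, then across to the third slot (the right-hand one, marked with a red bar), and then forward, away from the robot, until it is fully home in that slot. Push gently, without gripping or forcing the lever, and do not run it into the second slot or backwards into the third on the way. Leave all the loose things standing about where they are, and finish with the hand clear of everything.

Things in the scene. Friction and masses are not known exactly. Their poses are not given: they have to be found in the camera images.
- headstock: green headstock of a bowl-turning lathe, bolted down: body 200 mm (x) by 300 mm (y), top at 135 mm, foot 240 by 340 mm; motor on its right (-y) end, wood blank on its left (+y) end, 500 mm over all. Origin: centre of the underside, at table height. Its x axis points forward (away from the robot, within 0.35 rad), y to the left, z up.
- gate (a point): centre of the top face of the aluminium gate plate, 128 mm (x) by 132 mm (y), 150 mm above the headstock's origin. A cross channel 20 mm wide runs along y through it and joins the middles of three slots that run along x, each 17 mm wide and reaching 32 mm forward and back. The plate really blocks the lever's 10 mm stick everywhere else.
- slot1 (a point): on the gate's top face, where the cross channel meets the first slot (left, 27 mm to +y of the gate's centre; one dot at its forward end). The second slot (two dots) runs through the gate's centre.
- lever: the gear lever: steel stick 10 mm thick with an upright cylindrical dark wooden knob on top, 34 mm across and 40 mm tall. Origin: the lever's pivot, inside the headstock 40 mm above the table; its z axis runs along the stick up through the knob.
- knob (a point): centre of the lever's knob, 195 mm from the pivot along the stick, so about 235 mm above the table when upright (224 mm leaning fully); it moves about 1.8 times as far as the stick does at the gate.
- select (a joint): sideways lean of the lever in rad: about -0.247 in the first (left) slot, 0 at the second, +0.247 in the third (right) slot; play +-0.03. No spring and only friction: some 1 to 2 N at the knob moves it, and it stays where it is left.
- shift (a joint): fore-and-aft lean of the lever in rad: 0 in the middle of the cross channel, positive forward (away from the robot); about +0.24 fully forward in a slot, -0.24 fully back. It can move sideways only within about +-0.045 of 0. Friction as for select. At the start the lever is somewhere along the first slot, forward, back or near the middle.
- slot3 (a point): the point on the gate's top face where the cross channel meets the third slot (right, 27 mm to -y of the gate's centre; a red bar and three dots at its forward end).
- slot3_front (a point): the place on the gate's top face where the stick stands when it is fully forward in the third slot (27 mm forward of slot3).
- wax_tin: round brass wax tin, 52 mm across, 20 mm tall, lying loose on the rear left part of the headstock's top (robot side). Origin at the centre of its underside; a bystander.
- small_slice: bark-edged wood slice, 48 mm across, 12 mm thick, lying loose on the far right part of the headstock's top. Origin at the centre of its underside; a bystander.
- pawn: turned pale wooden pawn, 44 mm foot, 90 mm tall, standing on the table in front (robot side) of the motor. Origin at the centre of its underside; a bystander.
- oil_bottle: amber oil bottle, 52 mm across, 130 mm tall, standing on the table in front (robot side) of the wood blank. Origin at the centre of its underside; a bystander.
- bowl: turned wooden bowl, 104 mm across, 45 mm tall, on the table beyond the headstock. Origin at the centre of its underside; a bystander.
- log_slice: bark-edged wood slice, 110 mm across, 22 mm thick, on the table beyond the headstock. Origin at the centre of its underside; a bystander.
- brush: hand brush, about 200 mm long, lying on the table to the right of the headstock. Origin under the middle of its length; a bystander.

How it is judged:
On the way:
1. the lever is across at the third slot, still in the cross channel (value of joint select above 0.19 rad and value of joint shift between -0.08 and 0.08 rad), for 0.02 s.
At the end, for the whole second after the job is handed in: the lever stands at rest in the third slot (select above 0.19 rad), forward at least 0.195 rad of the full 0.24 rad (within about 5 mm of the slot's end at the gate) (value of joint select between 0.19 and 0.3 rad and value of joint shift between 0.195 and 0.3 rad and velocity of joint select between -0.05 and 0.05 rad/s and velocity of joint shift between -0.05 and 0.05 rad/s); the robot touches nothing.
It fails at once if the lever is run into the second slot (value of joint select between -0.1 and 0.1 rad and (value of joint shift above 0.13 rad or value of joint shift below -0.13 rad)).
It fails at once if the lever is run backwards into the third slot (value of joint select above 0.18 rad and value of joint shift below -0.13 rad).
It fails at once if the lever is gripped or forced: more than 32 N between fingers and lever (contact force between the fingers and lever above 32 N).
It fails at once if a loose bystander is moved by more than 20 mm, lifted or carried (distance of any of wax_tin, small_slice, pawn, oil_bottle, bowl, log_slice, brush from where it was at the start of the episode above 0.02 m).
It also fails if it takes over 58 s, if anything falls off the work surface, if the arm or the gripper's body presses on something with over 40 N, if the wrist force passes 120 N, or if a joint passes its speed limit or range.

### The arm

A 7-joint arm with a two-finger parallel gripper is mounted at the origin on the work surface. World frame = base frame: x ahead of the robot, y to its left, z up, the work surface at z = 0. Lengths are in m, angles in rad, forces in N, time in s.
With the tool pointing down it reaches from about 0.4 to 0.85 m from the base axis. Payload 10.4 kg.
Tool frame: the origin (TCP) lies at the very end of the fingers, on their centre line; the grasp point (between the pads) lies 19 mm behind it; z points along the fingers, y is the direction in which the jaws open and shut (so a half turn about z gives the same grasp; the last joint's range is limited). The gripper opens to 85 mm and grips with 20 to 120 N. Pads are 22 mm wide; open, the fingers measure 114 mm over their backs; the gripper's body (76 mm by 85 mm) begins 54 mm behind the grasp point. The pads swing forward as they close: fully open they stand 13 mm farther back than shut.
Start: joints at [-1.327, 0.332, -0.065, 1.46, 0.022, 1.35, -0.088], TCP at [0.165, 0.603, 0.231] pointing down, gripper open.
Joint ranges: [-2.6, 2.6], [-0.5, 2.12], [-1.47, 1.34], [0.16, 2.42], [-1.27, 4.41], [0.06, 2.06], [-2.6, 2.6]. Speed limits (rad/s): [2.22, 2.22, 2.79, 2.79, 3.14, 3.14, 3.14].

### API

Orientations are given as a unit quaternion [w, x, y, z].
In Python, from cell import env gives the robot as it stands.
- The arm moves only by the tool send_rows, never from a script. Its argument "motion" is a list of rows, each a list of 6 numbers: the shift along the world's x, y, z in m, then the turn, a rotation vector about the world's x, y, z in degrees. A call has 1 to 12 rows; each row shifts and turns the commanded pose from where the row before left it; what a row does not reach is not made up. A row lasts 1/8 s, in which the tool goes at most 62.5 mm and 10.7 degrees, less where a joint would pass 70% of its speed; a pose out of reach is approached as far as the arm can. A call with a gripper value outside its range is refused whole. "gripper" is the opening, from 0 (shut) to 1 (fully open), set as the call begins (left out, the last holds). The fingers move at their own pace and stop on an object; "squeeze" is the grip in N (left out, the last holds). Time passes only in rows, so rows that do not move let the fingers close. It gives the time, the measured TCP pose, the force and the opening at its end, in the units of the state.
- env.read_state(): the state, without advancing time (a new reading comes with each control period).
- env.read_camera(name): name is "scene" or "side" or "wrist"; returns (picture, depth): 480x640x3 uint8, blue, green, red; 480x640 float32, m along the optical axis (not along the pixel's ray), 0 where there is no reading.
- env.calibration(name): a dict with "intrinsics" (3x3 intrinsics, pixels), "R" (3x3) and "t" (3): a world point X has camera coordinates R X + t. Camera axes: x right, y down, z forward; pixel columns grow to the right and rows downward; lengths in m; the calibration is good to about 2 mm. A picture is of the moment at which its call begins: read the wrist's pose just before it. calibration takes no time and is no camera call; for the wrist camera it gives the pose at the moment of the call.
- env.finish_job(): hands the job in, once; it reports no verdict.
Trained networks look in the newest picture that a camera, given by its name, has taken for a name from the list of things; names that differ only in an ending like _2 or _b are one class to them, and where a whole thing is asked for, a point or a joint stands for the part that bears it (a point fixed in the world has none). Each returns a list of dicts, best first, with "p" (0 to 1); they miss things now and then, are a little off and sometimes report something else, mostly with a low value. They report only what shows in the picture. A call takes as long as a camera call.
- env.search_frame(camera, query): "bbox" ([centre column, centre row, width, height] in pixels, round what is visible of it).
- env.trace(camera, query): "mask" (480x640 bool, what is visible of it) and "bbox" ([centre column, centre row, width, height] in pixels, round what is visible of it).
The state is a dict: "t": time; "q": joint angles; "joint_vel": joint speeds; "tau": joint torques, N m; "position": TCP position; "orientation": TCP orientation; "contact_force": force on the tool from outside, world axes, zero at the start; "ft_torque": the same for the moment, N m; "grip_width": finger opening in m.
Only numpy, scipy, OpenCV 4.12 (cv2) and the standard library are available. Lean on these libraries where they do the work, as an engineer would, in place of code of your own. Each camera call takes 0.05 s, during which the arm holds its last target.

## Working session

There is one attempt and no reset: what is moved stays moved. The work goes in short steps, Python scripts to look and compute and a tool call to move; the robot and the scene stay as the last step left them, time stands still between calls to the robot, and variables do not carry over. Pictures are saved under pics/ and viewed, and the job is handed in when it is done.

Besides the shell and the picture viewer there is one more tool, called after ">>>" as name(argument=value, ...), one argument or row to a line, values as JSON. send_rows: Moves the arm, as the interface text tells. Its arguments: {"type":"object","properties":{"motion":{"type":"array"},"gripper":{"type":"number"},"squeeze":{"type":"number"}},"required":["motion"]}

```bash
mkdir -p pics
python3 - <<'E'
from cell import env
import cv2,numpy as np
s=env.read_state();print(s)
for c in ["scene","side"]:
    p,d=env.read_camera(c);cv2.imwrite(f"pics/{c}0.png",p);np.save(f"pics/{c}0.npy",d)
    k=env.calibration(c);print(c,k)
    for q in ["knob","gate","headstock","slot1","slot3"]:
        r=env.search_frame(c,q);print(q,r[:2])
E
```

```text
{'t': 0.0, 'q': array([-1.32658212,  0.33289525, -0.06466517,  1.46093704,  0.02158888,
        1.34993206, -0.08852023]), 'joint_vel': array([ 1.07599453e-03, -7.56134106e-04, -7.80039927e-05,  4.66264369e-04,
        4.61299380e-04,  1.58124529e-03,  2.12661905e-03]), 'tau': array([-3.88189401e-04, -6.25466037e+01,  4.88260039e-02, -3.91587317e+01,
        1.61741814e-02,  1.02395355e-02, -4.39923213e-06]), 'position': array([0.16470842, 0.60250701, 0.2305033 ]), 'orientation': array([-6.34908245e-05,  1.33028898e-01,  9.91111884e-01, -7.35706053e-04]), 'contact_force': array([ 0.33691943,  0.98491209, -0.37161137]), 'ft_torque': array([-0.04069313,  0.00250524,  0.03576631]), 'grip_width': 0.08569955103601468}
scene {'intrinsics': array([[433.40717708,   0.        , 319.71818027],
       [  0.        , 433.40717708, 233.03401169],
       [  0.        ,   0.        ,   1.        ]]), 'R': array([[-0.29390579,  0.95568658, -0.01680948],
       [ 0.77753416,  0.22881551, -0.5857338 ],
       [-0.55593166, -0.1852205 , -0.81032916]]), 't': array([ 0.22852749, -0.31499241,  1.41279199]
[... 345 characters left out ...]
e {'intrinsics': array([[529.20505981,   0.        , 315.43332739],
       [  0.        , 529.20505981, 229.20514822],
       [  0.        ,   0.        ,   1.        ]]), 'R': array([[ 9.74197462e-01, -2.25697296e-01, -1.89896918e-04],
       [-1.69124867e-01, -7.29451158e-01, -6.62795434e-01],
       [ 1.49452616e-01,  6.45725745e-01, -7.48800492e-01]]), 't': array([-0.5811209 ,  0.14894467,  1.18233058])}
knob [{'bbox': [317.1, 176.3, 17.1, 44.8], 'p': 0.86}]
gate [{'bbox': [295.8, 233.9, 108.5, 192.0], 'p': 0.66}]
headstock [{'bbox': [296.4, 236.1, 113.7, 199.5], 'p': 0.7}]
slot1 [{'bbox': [293.7, 235.8, 115.0, 195.3], 'p': 0.64}]
slot3 [{'bbox': [293.7, 235.8, 115.0, 195.3], 'p': 0.64}]
```

Run:
```python
import cv2
for n,(c,r) in {"scene":(355,270),"side":(300,230)}.items():
    p=cv2.imread(f"pics/{n}0.png")
    c0=p[r-120:r+120,c-150:c+150]; cv2.imwrite(f"pics/{n}0c.png",cv2.resize(c0,None,fx=2.6,fy=2.5,interpolation=2))
```

```text
(no output)
```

View pics/scene0.png

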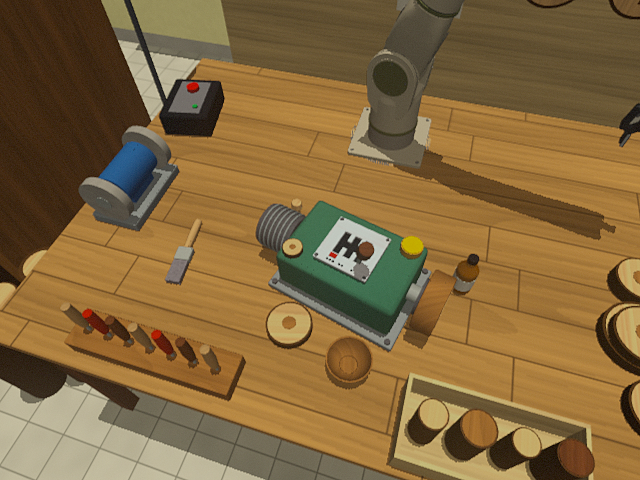

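View pics/side0.png

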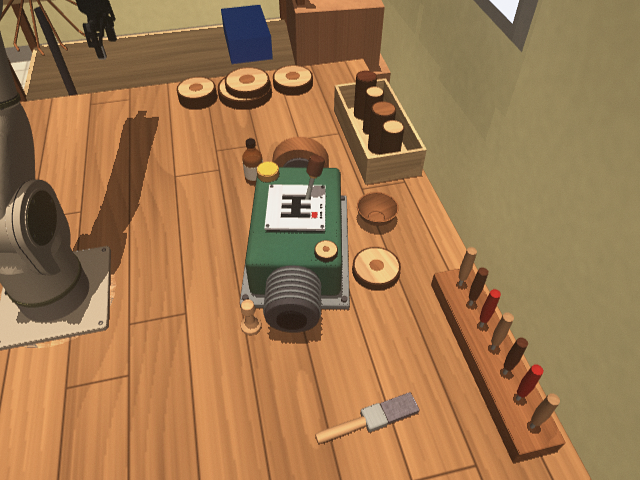

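```bash
ls pics
```

```text
scene0.npy
scene0.png
scene0c.png
side0.npy
side0.png
side0c.png
```

View pics/scene0c.png

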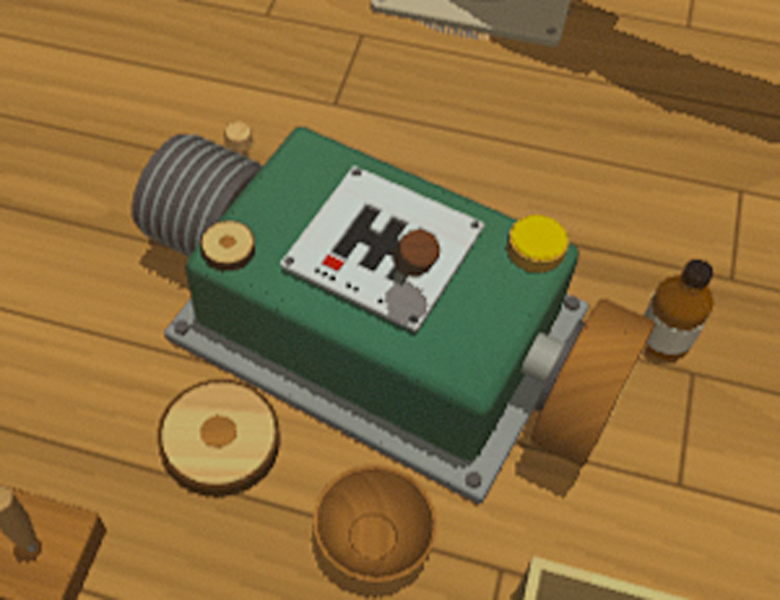

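View pics/side0c.png

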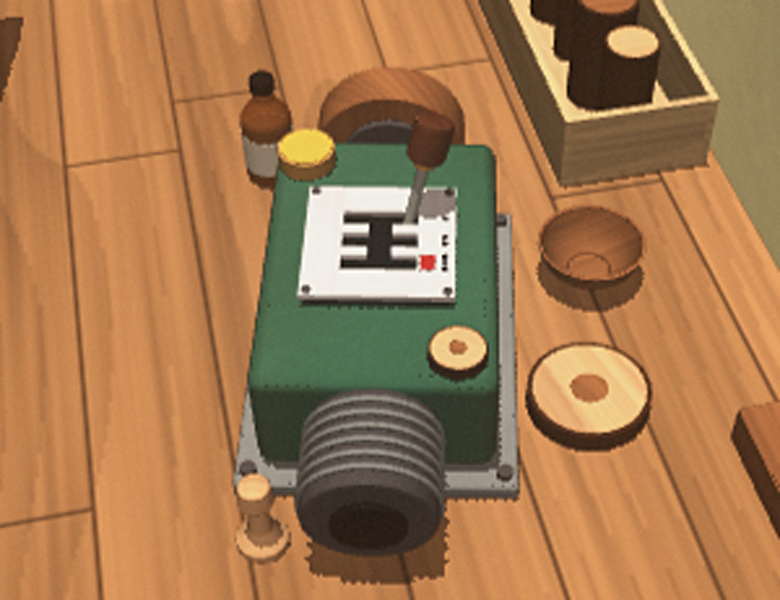

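Lever is forward in slot 1. Now fit the gate plate and knob.

```bash
cat > h.py <<'E'
import cv2,numpy as np
from cell import env
def cloud(cal,d):
    K=cal["intrinsics"];v,u=np.mgrid[0:480,0:640]
    P=np.stack([(u-K[0,2])/K[0,0]*d,(v-K[1,2])/K[1,1]*d,d],-1)
    return (P-cal["t"])@cal["R"]
E
python3 - <<'E'
from h import *
for c in ["scene","side"]:
    p=cv2.imread(f"pics/{c}0.png");d=np.load(f"pics/{c}0.npy");cal=env.calibration(c)
    W=cloud(cal,d)
    hsv=cv2.cvtColor(p,cv2.COLOR_BGR2HSV)
    # top region
    m=(W[...,2]>.143)&(W[...,2]<.156)&(d>0)&(W[...,0]>.35)&(W[...,0]<.9)&(abs(W[...,1])<.35)&(hsv[...,1]<60)&(hsv[...,2]>120)
    n,l,s,_=cv2.connectedComponentsWithStats(m.astype(np.uint8));i=1+np.argmax(s[1:,4]);m=l==i
    pts=W[m];print(c,s[i],"z",np.median(pts[:,2]))
    r=cv2.minAreaRect((pts[:,:2]*1000).astype(np.float32));print("rect",r)
    g=(hsv[...,0]>50)&(hsv[...,0]<85)&(hsv[...,1]>90)&(abs(W[...,2]-.135)<.005)&(abs(W[...,1])<.4)
    print("body z",np.median(W[g][:,2]),cv2.minAreaRect((W[g][:,:2]*1000).astype(np.float32)))
    # knob
    b=(W[...,2]>.2)&(W[...,2]<.27)&(abs(W[...,:2]-pts[:,:2].mean(0)).max(-1)<.1)&(d>0)
    k=W[b];print("knob n",len(k),k.min(0),k.max(0),k.mean(0))
    t=W[b&(W[...,2]>k[:,2].max()-.012)];print("top",t.mean(0),t.min(0),t.max(0))
E
```

```text
scene [ 313  217   78   65 1962] z 0.148733851575166
rect ((554.896484375, 10.439842224121094), (133.13795471191406, 131.08612060546875), 76.04389190673828)
body z 0.13362227025012335 ((557.7362670898438, 10.922607421875), (293.5375671386719, 193.99411010742188), 75.92292022705078)
knob n 271 [0.59780096 0.02981016 0.20364817] [0.6285944  0.06570702 0.24752642] [0.6158081  0.04843562 0.23637202]
top [0.61363439 0.04960819 0.24155771] [0.59780096 0.03406792 0.23556534] [0.62824063 0.06520518 0.24752642]
side [ 265  185   61   46 2009] z 0.14956181730619617
rect ((554.4573974609375, 10.714210510253906), (137.95797729492188, 127.86024475097656), 75.81880187988281)
body z 0.13368020021159446 ((543.5750122070312, 157.2627716064453), (0.0, 0.0), 0.0)
knob n 328 [0.58704225 0.02555078 0.2011179 ] [0.62527937 0.06269319 0.24994606] [0.60445992 0.03814528 0.2308638 ]
top [0.60808353 0.04388921 0.24277501] [0.59260438 0.03021721 0.238354  ] [0.62527937 0.06269319 0.24994606]
```

>>> send_rows(
  motion=[
    [0,0,0.04,0,0,0],
    [0,0,0.04,0,0,0],
    [0.02,-0.03,0.04,0,0,0],
    [0.03,-0.035,0,0,0,0],
    [0.035,-0.04,0,0,0,0],
    [0.035,-0.04,0,0,0,0],
    [0.035,-0.04,0,0,0,0],
    [0.035,-0.04,0,0,0,0],
    [0.035,-0.04,0,0,0,0],
    [0.035,-0.04,0,0,0,0],
    [0.035,-0.04,0,0,0,0],
    [0.035,-0.04,0,0,0,0],
  ],
  gripper=0,
)

```text
t: 2.1
position: [0.4957, 0.2165, 0.3516]
orientation: [0.0, 0.133, 0.991, 0.0]
contact_force: [-0.5, 0.3, -0.1]
grip_width: 0.0003
```

>>> send_rows(
  motion=[
    [0.035,-0.04,0,0,0,0],
    [0.035,-0.04,0,0,0,0],
    [0.035,-0.04,0,0,0,0],
    [0.03,-0.035,0,0,0,0],
    [0.025,-0.03,0,0,0,0],
    [0.002,0.0,0,0,0,1.3],
    [0,0,0,0,0,0],
    [0,0,0,0,0,0],
  ],
)

```text
t: 3.1
position: [0.6564, 0.0342, 0.3516]
orientation: [0.0, 0.121, 0.993, 0.0]
contact_force: [-0.2, 0.4, 0.1]
grip_width: 0.0004
```

>>> send_rows(
  motion=[
    [0,0,-0.025,0,0,0],
    [0,0,-0.025,0,0,0],
    [0,0,-0.025,0,0,0],
    [0,0,-0.01,0,0,0],
    [0,0,0,0,0,0],
  ],
)

```text
t: 3.72
position: [0.6565, 0.0336, 0.2664]
orientation: [-0.0, 0.121, 0.993, 0.0]
contact_force: [-0.1, -0.6, 0.7]
grip_width: 0.0003
```

```bash
cat > look.py <<'E'
from h import *
import sys
def look(tag):
    o=[]
    for c in ["scene","side"]:
        p,d=env.read_camera(c);cv2.imwrite(f"pics/{c}_{tag}.png",p);np.save(f"pics/{c}_{tag}.npy",d)
        r=env.trace(c,"knob")
        W=cloud(env.calibration(c),d)
        if r:
            m=r[0]["mask"]&(d>0);k=W[m];
            a=np.deg2rad(-14);X=np.array([np.cos(a),np.sin(a)]);Y=np.array([-X[1],X[0]])
            q=k[:,:2]-[.555,.0105];print(c,"p",r[0]["p"],"n",m.sum(),"z",k[:,2].min().round(3),k[:,2].max().round(3),"xloc",np.percentile(q@X,[2,50,98]).round(4),"yloc",np.percentile(q@Y,[2,50,98]).round(4))
        cc=(355,255) if c=="scene" else (305,200)
        o.append(cv2.resize(p[cc[1]-75:cc[1]+75,cc[0]-65:cc[0]+65],None,fx=3,fy=3,interpolation=2))
    cv2.imwrite(f"pics/{tag}.png",np.hstack(o));s=env.read_state();print(s["t"],s["position"],s["contact_force"])
look(sys.argv[1])
E
python3 look.py a1
```

```text
scene p 0.55 n 32 z 0.162 0.234 xloc [0.0322 0.0569 0.0606] yloc [0.0353 0.0538 0.0633]
side p 0.92 n 466 z 0.098 0.248 xloc [0.0207 0.037  0.0583] yloc [0.0244 0.0352 0.1259]
3.925 [0.65716794 0.03299881 0.26753558] [0.29084875 0.1797126  0.48875417]
```

View pics/a1.png

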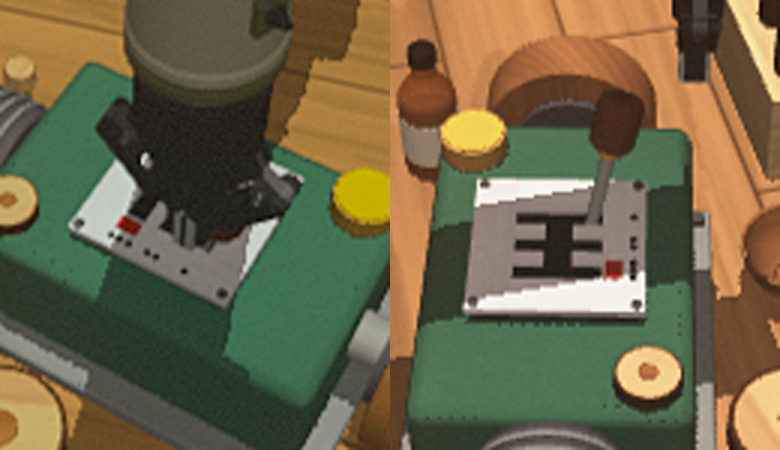

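>>> send_rows(
  motion=[
    [0,0,-0.015,0,0,0],
    [0,0,-0.02,0,0,0],
    [0,0,-0.017,0,0,0],
    [0,0,0,0,0,0],
  ],
)

```text
t: 4.42
position: [0.6559, 0.033, 0.2124]
orientation: [-0.001, 0.122, 0.993, -0.0]
contact_force: [0.9, -0.3, 0.0]
grip_width: -0.0001
```

>>> send_rows(
  motion=[
    [-0.0058,0.0015,0,0,0,0],
    [-0.0058,0.0015,0,0,0,0],
    [-0.0058,0.0014,0,0,0,0],
    [-0.0058,0.0014,0,0,0,0],
    [-0.0058,0.0014,0,0,0,0],
    [-0.0058,0.0014,0,0,0,0],
    [0,0,0,0,0,0],
  ],
)

```text
t: 5.3
position: [0.6217, 0.0417, 0.2145]
orientation: [0.0, 0.122, 0.993, 0.0]
contact_force: [1.2, -0.2, 0.5]
grip_width: -0.0
```

```bash
python3 look.py a2
```

```text
side p 0.74 n 415 z 0.145 0.251 xloc [0.0126 0.0245 0.0434] yloc [0.0253 0.0354 0.059 ]
5.5 [0.62188556 0.04145195 0.21411149] [0.31188593 0.1802093  0.45802868]
```

View pics/a2.png

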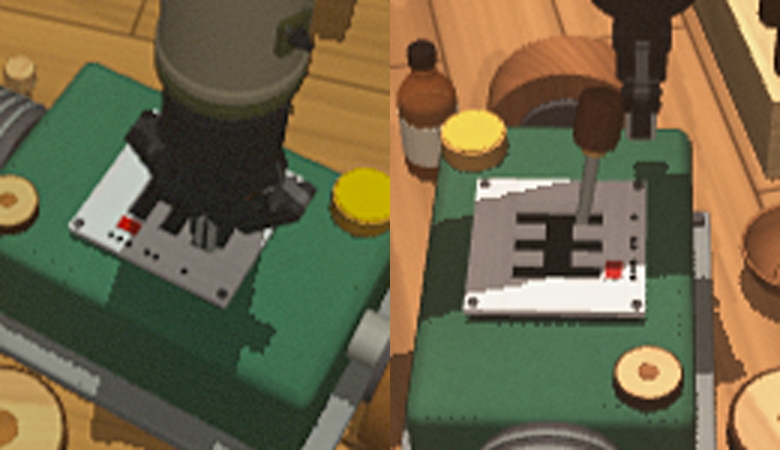

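>>> send_rows(
  motion=[
    [-0.0054,0.0014,0,0,0,0],
    [-0.0054,0.0014,0,0,0,0],
    [-0.0054,0.0014,0,0,0,0],
    [-0.0054,0.0014,0,0,0,0],
    [-0.0054,0.0012,0,0,0,0],
    [0,0,0,0,0,0],
  ],
)

```text
t: 6.25
position: [0.5945, 0.0486, 0.2143]
orientation: [-0.0, 0.122, 0.993, 0.0]
contact_force: [1.3, -0.1, 0.9]
grip_width: 0.0001
```

```bash
python3 look.py a3
```

```text
side p 0.94 n 431 z 0.132 0.301 xloc [-0.0119  0.0024  0.0177] yloc [0.0231 0.0352 0.0626]
6.45 [0.5948168  0.04826508 0.21409098] [0.40939929 0.02052737 0.40580962]
```

View pics/a3.png

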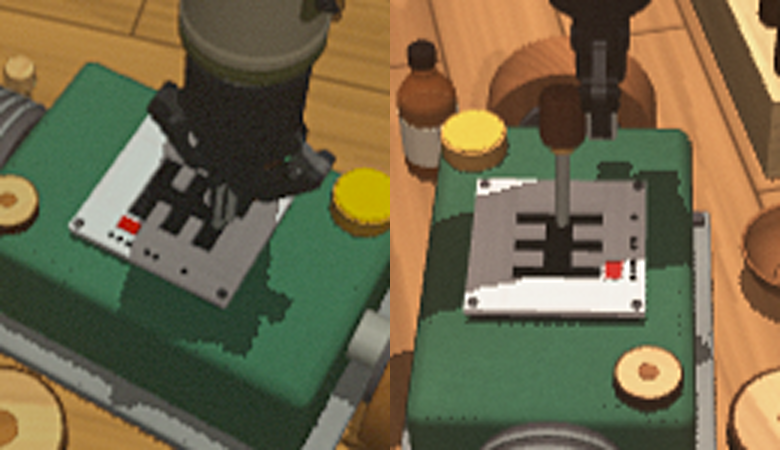

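>>> send_rows(
  motion=[
    [0.0073,-0.0018,0,0,0,0],
    [0.0073,-0.0018,0.005,0,0,0],
    [0,0,0.03,0,0,0],
    [0,0,0.035,0,0,0],
    [0,0,0.015,0,0,0],
    [-0.005,0.012,0,0,0,0],
    [-0.009,0.02,0,0,0,0],
    [-0.009,0.02,0,0,0,0],
    [-0.005,0.01,0,0,0,0],
    [0,0,0,0,0,0],
  ],
)

```text
t: 7.7
position: [0.581, 0.1077, 0.2986]
orientation: [-0.001, 0.121, 0.993, -0.0]
contact_force: [0.0, -0.8, -0.9]
grip_width: 0.0
```

>>> send_rows(
  motion=[
    [0,0,-0.02,0,0,0],
    [0,0,-0.03,0,0,0],
    [0,0,-0.025,0,0,0],
    [0,0,-0.01,0,0,0],
    [0,0,0,0,0,0],
  ],
)

```text
t: 8.32
position: [0.5816, 0.1061, 0.2141]
orientation: [-0.0, 0.122, 0.993, -0.0]
contact_force: [0.5, -0.7, 0.1]
grip_width: -0.0
```

```bash
python3 look.py a4
```

```text
scene p 0.63 n 268 z 0.143 0.253 xloc [-0.0005  0.0141  0.0211] yloc [0.0304 0.0481 0.0649]
side p 0.76 n 431 z 0.134 0.254 xloc [-0.0118  0.0023  0.0178] yloc [0.0233 0.0355 0.0591]
8.525 [0.58212456 0.10665558 0.21540705] [-0.90233959 -0.12628929 -0.17626283]
```

View pics/a4.png

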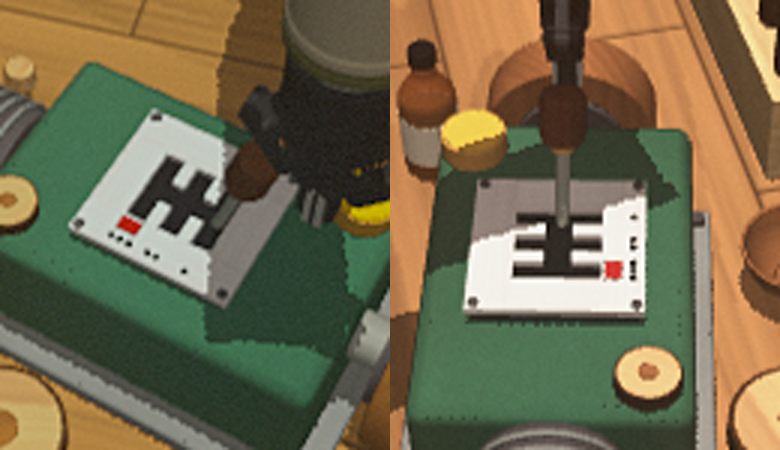

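>>> send_rows(
  motion=[
    [-0.0017,-0.0068,-0.005,0,0,0],
    [-0.0017,-0.0068,0,0,0,0],
    [-0.0017,-0.0068,0,0,0,0],
    [-0.0017,-0.0068,0,0,0,0],
    [-0.0017,-0.0068,0,0,0,0],
    [-0.0017,-0.0068,0,0,0,0],
    [-0.0017,-0.0068,0,0,0,0],
    [-0.0017,-0.0068,0,0,0,0],
    [0,0,0,0,0,0],
  ],
)

```text
t: 9.65
position: [0.5712, 0.0529, 0.2145]
orientation: [0.005, 0.122, 0.993, 0.002]
contact_force: [0.1, 4.6, 27.3]
grip_width: -0.0002
```

```bash
python3 look.py a5
```

```text
scene p 0.75 n 211 z 0.144 0.256 xloc [0.005  0.0179 0.0226] yloc [0.0014 0.0146 0.0294]
side p 0.7 n 404 z 0.148 0.257 xloc [-0.0104  0.0035  0.019 ] yloc [-0.0048  0.0036  0.021 ]
9.85 [0.57126679 0.05324613 0.21439754] [ 0.75646983  4.21013734 27.80211354]
```

View pics/a5.png

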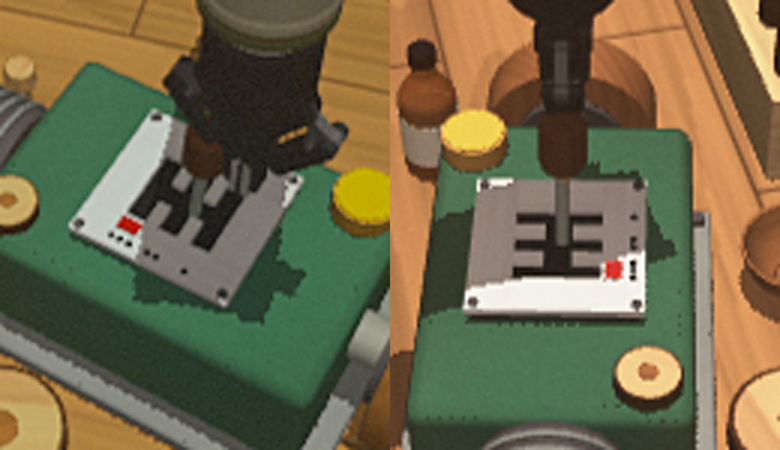

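>>> send_rows(
  motion=[
    [0,0,0.006,0,0,0],
    [0,0,0.008,0,0,0],
    [0,0,0,0,0,0],
  ],
)

```text
t: 10.22
position: [0.5679, 0.0521, 0.2236]
orientation: [0.0, 0.122, 0.993, 0.0]
contact_force: [0.8, 1.4, 0.5]
grip_width: -0.0003
```

>>> send_rows(
  motion=[
    [-0.0016,-0.0063,0,0,0,0],
    [-0.0016,-0.0063,0,0,0,0],
    [-0.0016,-0.0063,0,0,0,0],
    [-0.0016,-0.0063,0,0,0,0],
    [0,0,0,0,0,0],
  ],
)

```text
t: 10.85
position: [0.5614, 0.0262, 0.2233]
orientation: [-0.0, 0.122, 0.992, -0.0]
contact_force: [-0.4, 0.1, -0.3]
grip_width: -0.0002
```

```bash
python3 look.py a6
```

```text
scene p 0.56 n 319 z 0.132 0.273 xloc [-0.0316  0.0134  0.0226] yloc [-0.0402 -0.0083  0.0041]
side p 0.79 n 412 z 0.134 0.257 xloc [-0.0106  0.0041  0.0198] yloc [-0.0313 -0.0212 -0.0014]
11.05 [0.56141831 0.027052   0.22307688] [ 0.24473368 -0.02771067 -0.41552261]
```

View pics/a6.png

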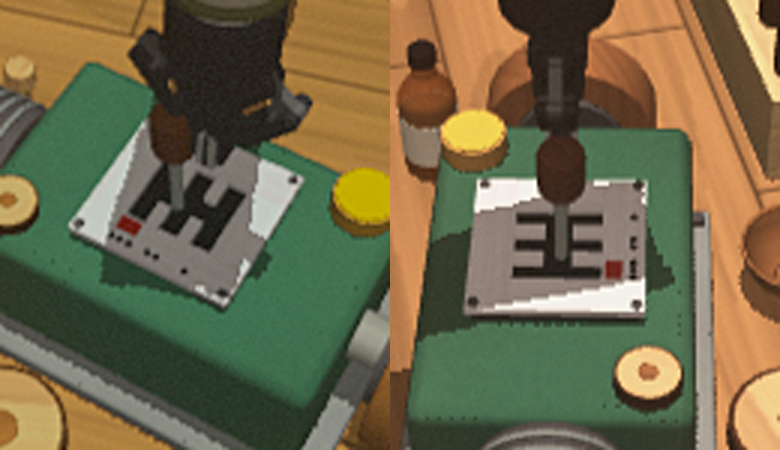

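>>> send_rows(
  motion=[
    [-0.0016,-0.0063,0,0,0,0],
    [-0.0016,-0.0063,0,0,0,0],
    [-0.0016,-0.0063,0,0,0,0],
    [-0.0014,-0.0055,0,0,0,0],
    [0,0,0,0,0,0],
  ],
)

```text
t: 11.68
position: [0.5553, 0.0019, 0.2234]
orientation: [0.0, 0.122, 0.992, -0.0]
contact_force: [0.4, 0.5, -0.2]
grip_width: -0.0002
```

```bash
python3 look.py a7
```

```text
scene p 0.88 n 321 z 0.141 0.266 xloc [-0.013   0.0126  0.0227] yloc [-0.0524 -0.0299 -0.0178]
side p 0.68 n 397 z 0.14 0.255 xloc [-0.0117  0.0042  0.0203] yloc [-0.0563 -0.0459  0.0156]
11.875 [0.55541876 0.00264482 0.22339867] [ 0.63326224 -0.2713632  -0.49969751]
```

View pics/a7.png

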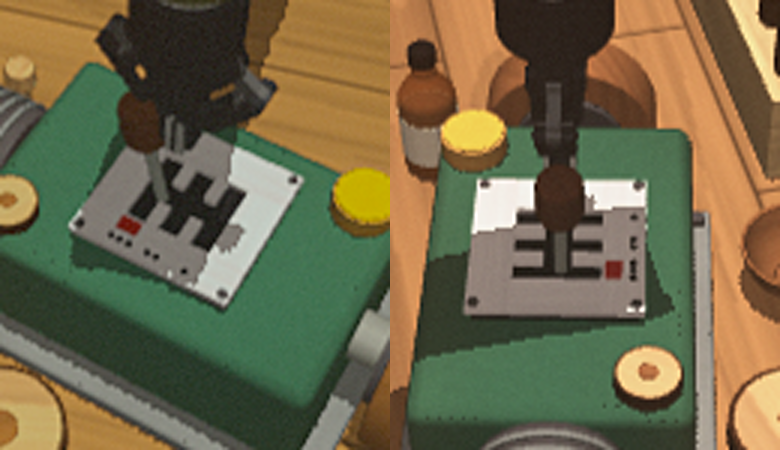

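>>> send_rows(
  motion=[
    [-0.0006,-0.0024,0,0,0,0],
    [-0.0006,-0.0024,0,0,0,0],
    [0,0,0,0,0,0],
  ],
)

```text
t: 12.25
position: [0.5541, -0.0023, 0.2233]
orientation: [0.0, 0.122, 0.993, 0.0]
contact_force: [0.4, 1.8, -0.8]
grip_width: -0.0002
```

```bash
python3 look.py a8
```

```text
scene p 0.58 n 257 z 0.134 0.253 xloc [0.0044 0.0155 0.0224] yloc [-0.0567 -0.0354 -0.0219]
side p 0.58 n 14919 z -0.006 0.356 xloc [-0.0988  0.0088  0.1135] yloc [-0.2506 -0.091   0.1927]
12.45 [ 0.55417555 -0.00208849  0.22333907] [0.47247722 1.08040909 0.14232621]
```

View pics/a8.png

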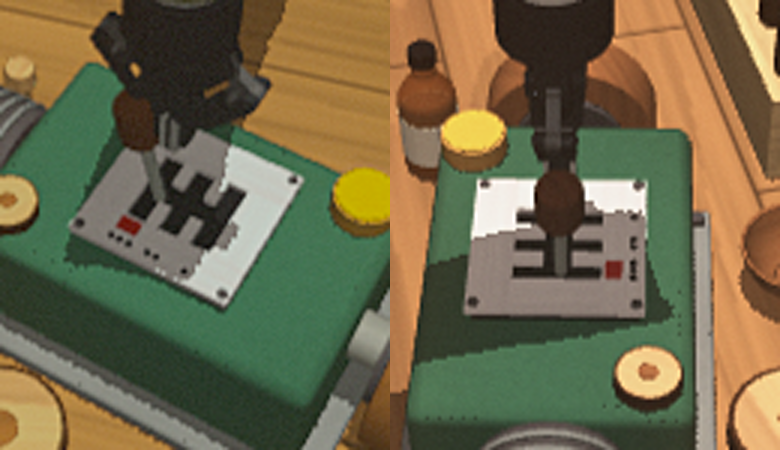

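>>> send_rows(
  motion=[
    [0.0015,0.006,0,0,0,0],
    [0.0015,0.006,0.005,0,0,0],
    [0,0,0.03,0,0,0],
    [0,0,0.03,0,0,0],
    [0,0,0.012,0,0,0],
    [-0.012,-0.0075,0,0,0,0],
    [-0.018,-0.011,0,0,0,0],
    [-0.016,-0.01,0,0,0,0],
    [-0.008,-0.005,0,0,0,0],
    [0,0,0,0,0,0],
  ],
)

```text
t: 13.7
position: [0.5026, -0.0239, 0.3]
orientation: [-0.0, 0.122, 0.993, 0.0]
contact_force: [0.2, 0.7, -0.4]
grip_width: 0.0
```

>>> send_rows(
  motion=[
    [0,0,-0.02,0,0,0],
    [0,0,-0.03,0,0,0],
    [0,0,-0.02,0,0,0],
    [0,0,-0.013,0,0,0],
    [0,0,0,0,0,0],
  ],
)

```text
t: 14.32
position: [0.5029, -0.0234, 0.2166]
orientation: [-0.001, 0.122, 0.993, -0.0]
contact_force: [-0.1, -0.9, -0.5]
grip_width: -0.0001
```

```bash
python3 look.py a9
```

```text
scene p 0.73 n 397 z 0.13 0.254 xloc [-0.0288  0.0099  0.0228] yloc [-0.0633 -0.0338 -0.0201]
side p 0.54 n 379 z 0.133 0.255 xloc [-0.0115  0.0044  0.0204] yloc [-0.0601 -0.0496  0.0418]
14.525 [ 0.50368574 -0.0235552   0.21816294] [ 0.69774219 -0.4316317   0.07844107]
```

View pics/a9.png

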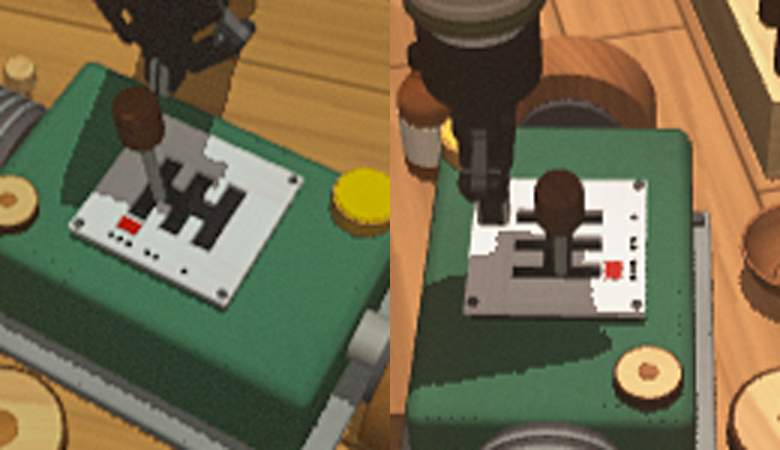

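>>> send_rows(
  motion=[
    [0.006,-0.0015,0,0,0,0],
    [0.006,-0.0015,0,0,0,0],
    [0.006,-0.0015,0,0,0,0],
    [0.006,-0.0015,0,0,0,0],
    [0.006,-0.0015,0,0,0,0],
    [0.006,-0.0015,0,0,0,0],
    [0.006,-0.0015,0,0,0,0],
    [0.005,-0.0013,0,0,0,0],
    [0,0,0,0,0,0],
  ],
)

```text
t: 15.65
position: [0.551, -0.0353, 0.2173]
orientation: [0.001, 0.122, 0.993, 0.0]
contact_force: [-0.1, 0.6, -0.6]
grip_width: -0.0
```

```bash
python3 look.py b1
```

```text
scene p 0.77 n 337 z 0.146 0.251 xloc [0.0254 0.0427 0.0562] yloc [-0.0544 -0.0324 -0.0214]
side p 0.61 n 369 z 0.136 0.251 xloc [0.0203 0.0349 0.0529] yloc [-0.0603 -0.0499 -0.0283]
15.85 [ 0.55059289 -0.03509078  0.21766025] [ 1.39667459 -0.04720339 -0.58367213]
```

View pics/b1.png

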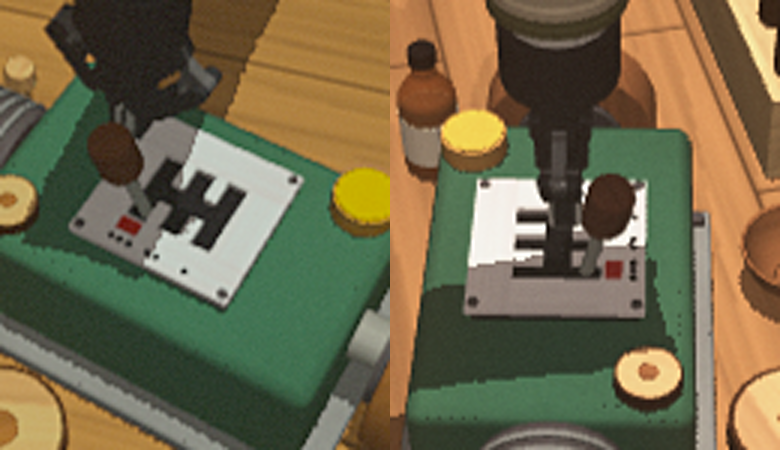

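>>> send_rows(
  motion=[
    [0.0025,-0.0006,0,0,0,0],
    [0.0025,-0.0006,0,0,0,0],
    [0,0,0,0,0,0],
  ],
)

```text
t: 16.23
position: [0.5553, -0.0365, 0.2172]
orientation: [0.0, 0.122, 0.993, 0.0]
contact_force: [-1.6, 0.9, -0.9]
grip_width: -0.0004
```

>>> send_rows(
  motion=[
    [0.0015,-0.0004,0,0,0,0],
    [0,0,0,0,0,0],
  ],
)

```text
t: 16.48
position: [0.5567, -0.037, 0.2173]
orientation: [-0.0, 0.122, 0.993, 0.0]
contact_force: [-1.8, 0.8, -0.2]
grip_width: 0.0002
```

```bash
python3 look.py b2
```

```text
scene p 0.82 n 320 z 0.151 0.251 xloc [0.031  0.0496 0.0628] yloc [-0.0554 -0.0333 -0.0218]
16.675 [ 0.55669899 -0.03703621  0.21737683] [-0.63080177  0.23253472 -0.53346291]
```

View pics/b2.png

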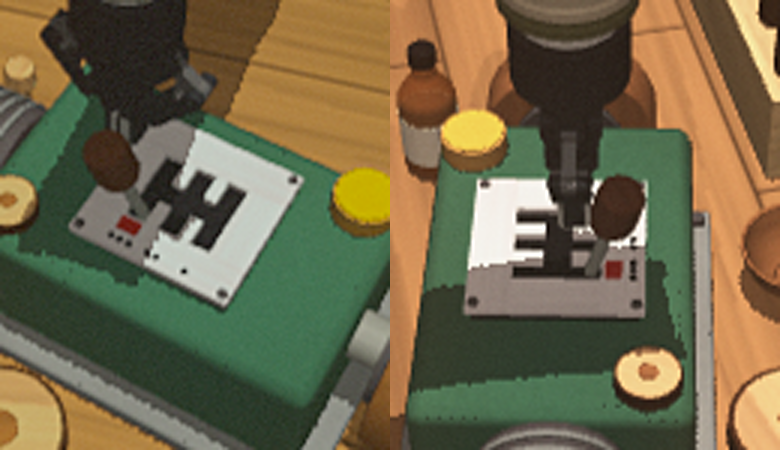

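>>> send_rows(
  motion=[
    [0.0015,-0.0004,0,0,0,0],
    [0,0,0,0,0,0],
  ],
)

```text
t: 16.92
position: [0.5581, -0.0374, 0.2172]
orientation: [-0.0, 0.122, 0.993, 0.0]
contact_force: [-2.0, 1.4, -0.8]
grip_width: 0.0001
```

>>> send_rows(
  motion=[
    [0.001,-0.0003,0,0,0,0],
    [0,0,0,0,0,0],
  ],
)

```text
t: 17.18
position: [0.5588, -0.0376, 0.2171]
orientation: [-0.001, 0.122, 0.993, 0.0]
contact_force: [-4.5, 1.9, 0.0]
grip_width: 0.0002
```

>>> send_rows(
  motion=[
    [0.001,-0.0003,0,0,0,0],
    [0,0,0,0,0,0],
  ],
)

```text
t: 17.42
position: [0.5593, -0.0377, 0.217]
orientation: [-0.001, 0.122, 0.993, 0.0]
contact_force: [-7.5, 2.4, 0.3]
grip_width: 0.0002
```

>>> send_rows(
  motion=[
    [-0.006,0.0015,0,0,0,0],
    [-0.012,0.003,0,0,0,0],
    [-0.012,0.003,0.01,0,0,0],
    [-0.01,0.0025,0.03,0,0,0],
    [-0.01,0.0025,0.04,0,0,0],
    [-0.01,0,0.04,0,0,0],
    [-0.03,0,0.02,0,0,0],
    [-0.04,0,0,0,0,0],
    [-0.02,0,0,0,0,0],
    [0,0,0,0,0,0],
  ],
)

```text
t: 18.68
position: [0.4094, -0.0257, 0.358]
orientation: [0.001, 0.122, 0.993, 0.001]
contact_force: [0.3, -0.3, 0.4]
grip_width: 0.0004
```

```bash
python3 look.py b3
python3 - <<'E'
import cv2,numpy as np
np
a=cv2.imread('pics/side0.png');b=cv2.imread('pics/side_b3.png')
cv2.imwrite('pics/cmp.png',np.hstack([x[100:400,150:520] for x in (a,b)]))
E
```

```text
scene p 0.78 n 305 z 0.155 0.249 xloc [0.0331 0.0524 0.065 ] yloc [-0.0545 -0.0335 -0.0218]
side p 0.77 n 369 z 0.141 0.249 xloc [0.0252 0.0427 0.061 ] yloc [-0.0605 -0.0496 -0.0032]
18.875 [ 0.41064409 -0.02552207  0.35724179] [ 0.26925779  0.68515476 -0.01368532]
```

View pics/b3.png

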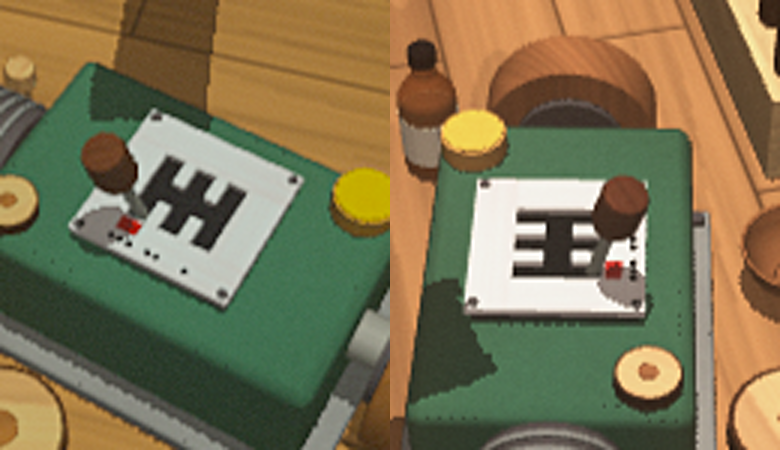

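View pics/cmp.png

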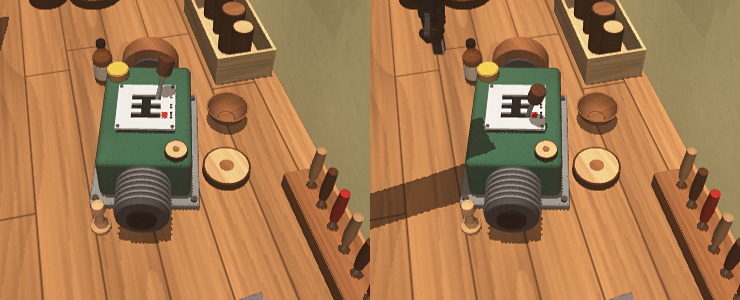

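Both views show the lever fully forward in the third slot, with its stick next to the red bar. The bystanders haven't moved and the hand is clear.

```bash
python3 -c "
from cell import env
print(env.finish_job())"
```

```text
the job is handed in; nothing more can be done
None
```

The lathe is in third gear by my last checks, and I handed the job in at about 19 s of the 58 s allowed; no verdict came back. With shut fingertips I pushed the knob back to the middle channel, across to the third slot, and then forward until it met the slot's end.

**Lever:** the last pictures show the stick at the forward end of the third slot, beside the red bar. From the finger positions I put `select` at about 0.235 rad after the crossing and `shift` at about 0.24 rad at the end. At the stop the push force rose to about 8 N.

**Hand and bystanders:** the hand finished at 0.36 m height, well clear, with the force reading near zero. By eye, the bystanders I compared in the before and after side pictures had not moved. The brush was mostly outside that crop, so I did not check it closely, though the arm never went near it.

**One thing went wrong on the way:** while crossing, the upper part of the shut fingers pressed on the top of the knob as it came upright. The wrist read about 28 N then, close to the 32 N limit. I raised the hand 14 mm and every later reading stayed under 8 N. The forces between readings were not recorded, so I can't rule out a brief higher peak at that moment.

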